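# Clip the owl relief panel into the empty drying rack

## Robot

A 6-joint arm with a two-finger parallel gripper is mounted at the origin on the work surface. World frame = base frame: x ahead of the robot, y to its left, z up, the work surface at z = 0. Lengths are in mm, angles in rad, forces in N, time in s.
With the tool pointing down it reaches from about 275 to 1000 mm from the base axis. Payload 8.4 kg.
Tool frame: the origin (TCP) lies at the centre of the arm's flange, where the gripper is bolted on; the fingertips stand 173 mm ahead of it and the grasp point (between the pads) lies 155 mm ahead of it (tcp_to_tips is the distance from the TCP to the fingertips, in mm); z points along the fingers, x is the direction in which the jaws open and shut, and the axes are right-handed (so a half turn about z gives the same grasp; the last joint's range is limited). The gripper opens to 85 mm and grips with 20 to 120 N. Pads are 22 mm wide; open, the fingers measure 114 mm over their backs; the gripper's body (76 mm by 85 mm) begins 54 mm behind the grasp point. The pads swing forward as they close: fully open they stand 13 mm farther back than shut.
Start: joints at [1.244, 0.353, 1.633, -0, 1.155, -0.002], TCP at [199.449, 592.326, 404.681] pointing down, gripper open.
Joint ranges: [-2.63, 2.63], [-0.92, 2.1], [0.06, 2.66], [-1.3, 4.44], [0, 2.69], [-3.02, 3.02]. Speed limits (rad/s): [2.22, 2.22, 2.79, 3.14, 3.14, 3.14].

## Interface

Orientations are given as [roll, pitch, yaw] about the fixed x, y, z axes, in that order (R = Rz(yaw) Ry(pitch) Rx(roll)).
In Python, from rig import sense, grab_frame, camera_info, sign_off, tcp_to_tips gives the robot as it stands.
- The arm moves only by the shell command python3 -m creep 'ROWS' [FORCE]. ROWS is text: rows parted by semicolons, each of 5 numbers parted by spaces: the opening in per cent of the stroke, from 0 (shut) to 100 (fully open), then the shift along the tool's x, y, z in cm, then the turn about the tool's z in degrees. In form: fingers tx ty tz roll; .... A call has 1 to 20 rows; each row is the pose to reach, as a shift and turn from the pose measured when the call began, along the tool's axes at that moment; what a row does not reach only later rows make up. A row lasts 1/10 s, in which the tool goes at most 50 mm and 8.59 degrees, less where a joint would pass 70% of its speed; a pose out of reach is approached as far as the arm can. A call with a gripper value outside its range is refused whole. The fingers move at their own pace and stop on an object; FORCE is the grip in N (left out, the last holds). Time passes only in rows, so rows that repeat a pose let the fingers close. It gives the time, the measured TCP pose, the force and the opening at its end, in the units of the state.
- sense(): the state, without advancing time (a new reading comes with each control period).
- grab_frame(name): name is "scene" or "top" or "wrist"; returns (picture, depth): 480x640x3 uint8, blue, green, red; 480x640 float32, mm along the optical axis (not along the pixel's ray), 0 where there is no reading.
- camera_info(name): a dict with "vertical_fov" (degrees; the focal length in pixels is half the picture's height over the tangent of half this angle, whatever the lens; pixels are square), "cx", "cy" (the principal point, pixels), "world_to_cam" (4x4, takes a point from world to camera coordinates). Camera axes: x right, y down, z forward; pixel columns grow to the right and rows downward; lengths in mm; the calibration is good to about 2 mm. The wrist camera is an equidistant fisheye: a pixel r from the principal point sees the ray r / f radians off the axis. A picture is of the moment at which its call begins: read the wrist's pose just before it. camera_info takes no time and is no camera call; for the wrist camera it gives the pose at the moment of the call.
- sign_off(): hands the job in, once; it reports no verdict.
The state is a dict: "clock": time; "qpos": joint angles; "qvel": joint speeds; "joint_efforts": joint torques, N m; "eef_pos": TCP position; "tcp_rot": TCP orientation; "contact_force": force on the tool from outside, world axes, zero at the start; "wrist_torque": the same for the moment, N m; "opening": opening from 0.0 (shut) to 1.0 (fully open).
Only numpy, scipy, OpenCV 4.12 (cv2) and the standard library are available. Lean on these libraries where they do the work, as an engineer would, in place of code of your own. Each camera call takes 0.05 s, during which the arm holds its last target.

## Task

Take the terracotta owl panel and push it down between the spring clips of the empty drying rack until it is fully home on the slot floor, standing upright along the slot (either face forward), then let go. Leave the blue fish panel and the green leaf panel standing where they are.

Things in the scene. Friction and masses are not known exactly. Their poses are not given: they have to be found in the camera images.
- owl_panel_centre (a point): Middle of the terracotta panel with a white owl on both faces: rigid board standing loose on its long edge, 20 mm thick (x), 120 long (y), 100 tall (z, up), 0.14 kg; its middle is 50 mm above its lower edge. Grasp across the thickness at the middle of the top edge, fingertips staying above the panel's middle. It swaps places with the other two panels.
- empty_rack_slot (a point): Middle of the empty rack's slot floor, 15 mm above the bench; x across the slot, y along it. Fixed rack 110 x 200 mm, rails 25 mm above the floor. Sprung steel jaws both sides, 16 mm apart, forced open by the panel (5 to 20 N); flared mouth 34 mm wide, 47 mm above the floor. End stops at y = +-75 mm. Home: panel's middle 50 mm above this point. A like rack holds a yellow panel: not that one.
- fish_panel_centre (a point): Centre of the blue panel with a white fish, same size and axes as the owl panel; it stands loose on the bench and stays there.
- leaf_panel_centre (a point): Centre of the green panel with a yellow leaf, same size and axes as the owl panel; it stands loose on the bench and stays there.

How it is judged (in metres and radians):
At the end, for the whole second after the job is handed in: The owl panel is fully home in the empty rack: its lower edge within 5 mm of the slot floor, within 12 mm of the middle across the slot and 20 mm along it, upright and along the slot to 10 degrees, at rest (z of owl_panel_centre in the frame of empty_rack_slot between 0.044 and 0.055 m and x of owl_panel_centre in the frame of empty_rack_slot between -0.012 and 0.012 m and y of owl_panel_centre in the frame of empty_rack_slot between -0.02 and 0.02 m and angle between the y axis of owl_panel_centre and the y axis of empty_rack_slot, either way round below 0.18 rad and angle between owl_panel_centre's own z axis and vertical below 0.18 rad and linear speed of owl_panel below 0.02 m/s); the robot touches nothing.
It fails at once if the blue fish panel is knocked over or shifted by more than 30 mm (distance of fish_panel_centre from where it was at the start of the episode above 0.03 m).
It fails at once if the green leaf panel is knocked over or shifted by more than 30 mm (distance of leaf_panel_centre from where it was at the start of the episode above 0.03 m).
It also fails if it takes over 38 s, if anything falls off the work surface, if the arm or the gripper's body presses on something with over 40 N, if the wrist force passes 120 N, or if a joint passes its speed limit or range.

## Working session

There is one attempt and no reset: what is moved stays moved. The work goes in short steps, Python scripts to look and compute and a shell command to move; the robot and the scene stay as the last step left them, time stands still between calls to the robot, and variables do not carry over. Pictures are saved under pics/ and viewed, and the job is handed in when it is done.

```bash
mkdir -p pics; ls
python3 - <<'E'
from rig import *
import cv2,json,numpy as np
print(sense())
for n in ("scene","top"):
    p,d=grab_frame(n); cv2.imwrite(f"pics/{n}0.png",p); np.save(f"pics/{n}0.npy",d); np.save(f"pics/{n}0rgb.npy",p)
    c=camera_info(n); print(n,c)
E
```

```text
pics
{'clock': 0.0, 'qpos': array([ 1.24362012e+00,  3.53624419e-01,  1.63414134e+00, -1.14409546e-05,
        1.15522976e+00, -2.42061646e-03]), 'qvel': array([ 9.67398768e-04, -2.24748811e-04,  1.27426952e-04, -9.83589651e-04,
        9.69623816e-05,  2.50975015e-04]), 'joint_efforts': array([-1.95473098e-03, -6.05264711e+01, -3.42064154e+01, -6.46569356e-05,
        9.52846109e-03, -1.98257317e-05]), 'eef_pos': array([199.35808063, 592.09290419, 403.97326277]), 'tcp_rot': array([3.14158559e+00, 1.40288706e-03, 1.24604536e+00]), 'contact_force': array([ 0.47054189, -0.66456535,  0.74999724]), 'wrist_torque': array([-0.00676723, -0.04214413, -0.00249559]), 'opening': 1.0001700997358403}
scene {'vertical_fov': 56.30755367272336, 'cx': 319.66241992717073, 'cy': 240.16571280222402, 'world_to_cam': array([[-8.34244183e-01,  5.51313524e-01,  9.48902853e-03,
         4.67399468e+02],
       [ 4.47407553e-01,  6.86872160e-01, -5.72741754e-01,
        -1.87525830e+02],
       [-3.22278024e-01, -4.73561014e-01, -8.19680939e-01,
         9.47761549e+02],
       [ 0.00000000e+00,  0.00000000e+00,  0.00000000e+00,
         1.00000000e+00]])}
top {'vertical_fov': 43.835834356968036, 'cx': 322.28011373627425, 'cy': 236.82564766540673, 'world_to_cam': array([[ 1.72499681e-02, -9.99719126e-01,  1.62514141e-02,
        -5.51157901e+01],
       [-9.92189005e-01, -1.91238962e-02, -1.23269038e-01,
         5.56146883e+02],
       [ 1.23545205e-01, -1.39980874e-02, -9.92240211e-01,
         1.14128123e+03],
       [ 0.00000000e+00,  0.00000000e+00,  0.00000000e+00,
         1.00000000e+00]])}
```

View pics/scene0.png

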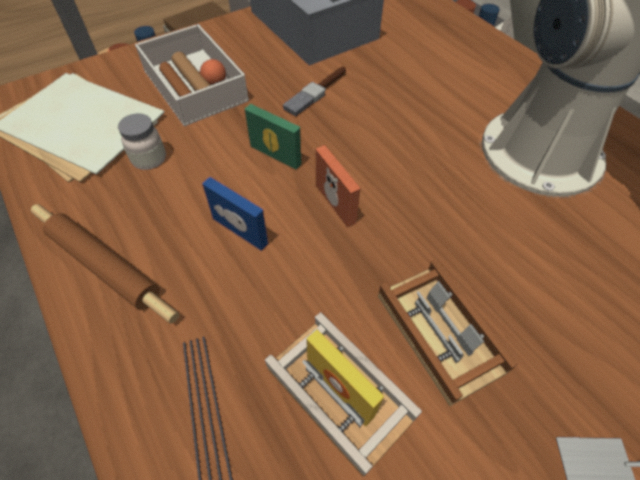

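View pics/top0.png

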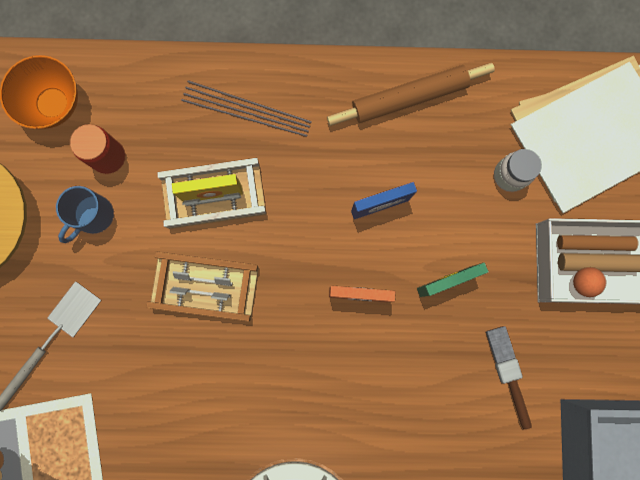

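The scene camera shows the owl at (337,185), fish at (236,213), leaf at (273,137), and the empty brown rack at (445,330). In the top view the owl is at (362,294) and the empty rack at (205,288). Next I'll measure both from depth.

```bash
cat > h.py <<'E'
import numpy as np,cv2
from rig import *
def cloud(n,d,rgb=None):
    c=camera_info(n); f=240/np.tan(np.radians(c['vertical_fov']/2))
    v,u=np.mgrid[0:480,0:640]
    P=np.stack([(u-c['cx'])/f*d,(v-c['cy'])/f*d,d],-1)
    M=np.linalg.inv(c['world_to_cam']); W=P@M[:3,:3].T+M[:3,3]
    W[d<=0]=np.nan
    return W
def rect(p): 
    r=cv2.minAreaRect(p.astype(np.float32)); b=cv2.boxPoints(r)
    e=[b[1]-b[0],b[2]-b[1]]; e=max(e,key=np.linalg.norm)
    return np.round(r[0],1),np.round(r[1],1),round(float(np.degrees(np.arctan2(e[1],e[0])))%180,1)
def proj(n,p):
    c=camera_info(n); f=240/np.tan(np.radians(c['vertical_fov']/2))
    q=c['world_to_cam']@np.append(p,1); return f*q[0]/q[2]+c['cx'],f*q[1]/q[2]+c['cy']
E
python3 - <<'E'
from h import *
for n in ("top","scene"):
    d=np.load(f"pics/{n}0.npy");im=np.load(f"pics/{n}0rgb.npy");W=cloud(n,d)
    hsv=cv2.cvtColor(im,cv2.COLOR_BGR2HSV)
    boxes={"top":dict(owl=(320,405,275,310),fish=(345,425,175,225),leaf=(410,495,255,305)),
           "scene":dict(owl=(310,365,140,230),fish=(195,275,170,250),leaf=(240,310,100,175))}[n]
    for k,(a,b,c,e) in boxes.items():
        w=W[c:e,a:b].reshape(-1,3); m=(w[:,2]>93)&(w[:,2]<108); print(n,k,m.sum(),rect(w[m][:,:2]),np.median(w[m][:,2]), 'all',np.nanmax(w[:,2]))
    # rack
    a,b,c,e=dict(top=(140,270,245,330),scene=(370,520,255,405))[n]
    w=W[c:e,a:b].reshape(-1,3)
    for lo,hi in((8,20),(30,46),(22,34),(46,58),(58,80)):
        m=(w[:,2]>lo)&(w[:,2]<hi);
        if m.sum()>5: print(n,'rack',lo,hi,m.sum(),rect(w[m][:,:2]),np.median(w[m],0))
im=cv2.imread('pics/top0.png')[235:335,130:280]
cv2.imwrite('pics/rk.png',cv2.resize(im,None,fx=5,fy=5,interpolation=cv2.INTER_CUBIC))
E
```

```text
top owl 705 (array([ 446.4, -120.1]), array([120. ,  20.1]), 86.4) 99.44216585891627 all 106.3751741208514
top fish 687 (array([ 628.8, -161.6]), array([ 20.9, 120.2]), 109.6) 99.20690566857093 all 106.84843791668595
top leaf 704 (array([ 476.3, -295. ]), array([ 20.1, 120.5]), 112.6) 99.43439743885062 all 105.87179694077463
top rack 8 20 2992 (array([471.2, 185.8]), array([201.9, 141.2]), 84.7) [456.31084714 184.85986028  14.55060807]
top rack 30 46 2085 (array([457. , 187.8]), array([201.4, 110. ]), 83.6) [453.74777756 188.19042121  38.12133732]
top rack 22 34 662 (array([456. , 184.9]), array([198.1, 102.4]), 85.5) [462.55528781 192.91706998  30.38916243]
top rack 46 58 174 (array([457. , 187.5]), array([110.9,  41. ]), 83.1) [462.21769236 211.28617406  52.44174853]
top rack 58 80 173 (array([456.9, 187.1]), array([109.4,  41.2]), 83.7) [446.78930858 162.92991242  60.70688782]
scene owl 676 (array([ 447.6, -118.9]), array([122.5,  21.7]), 86.9) 99.24491338011245 all 102.01208549357455
scene fish 779 (array([ 630.1, -159.8]), array([ 21.7, 120.8]), 109.7) 99.29485188459694 all 102.89255114246623
scene leaf 576 (array([ 477.4, -293.2]), array([ 22.4, 120.8]), 112.6) 99.30770674389328 all 102.75922641093689
scene rack 8 20 3863 (array([503.9, 183.1]), array([200.4, 194.5]), 83.6) [464.75085352 202.57791944  14.17586936]
scene rack 30 46 4429 (array([500.3, 183.7]), array([199.8, 197.1]), 83.6) [473.80911657 209.12358351  38.02691765]
scene rack 22 34 2409 (array([502.2, 184.5]), array([199.9, 194.4]), 84.3) [468.26288792 201.55893763  28.98081859]
scene rack 46 58 312 (array([459., 189.]), array([110. ,  40.9]), 86.4) [447.04457398 216.65013378  52.0035591 ]
scene rack 58 80 277 (array([457.2, 188.4]), array([110.2,  43. ]), 83.8) [446.58459995 215.47557335  60.65809435]
```

View pics/rk.png

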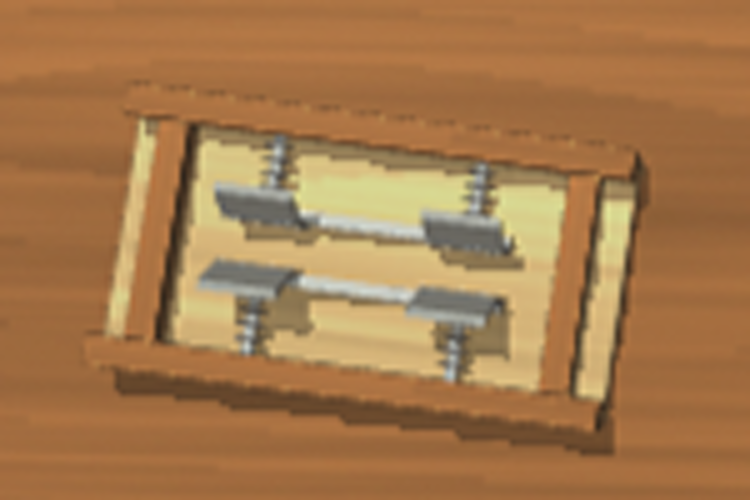

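```bash
python3 -m creep '100 -10 7.7 0 8; 100 -20 15.4 0 16; 100 -30 23 0 24; 100 -40 31 0 32; 100 -50 38.7 0 40; 100 -59.5 46.2 0 48; 100 -59.5 46.2 0 56; 100 -59.5 46.2 0 64; 100 -59.5 46.2 0 72; 100 -59.5 46.2 0 75; 100 -59.5 46.2 0 75; 100 -59.5 46.2 0 75; 100 -59.5 46.2 0 75; 100 -59.5 46.2 2 75; 100 -59.5 46.2 5 75; 100 -59.5 46.2 8 75; 100 -59.5 46.2 9 75; 100 -59.5 46.2 9 75; 100 -59.5 46.2 9 75; 100 -59.5 46.2 9 75' 100
python3 - <<'E'
from h import *
s=sense();print(s['eef_pos'],s['tcp_rot'],s['qpos'],tcp_to_tips)
c=camera_info('wrist');p,d=grab_frame('wrist');cv2.imwrite('pics/w1.png',p)
p,d=grab_frame('scene');cv2.imwrite('pics/s1.png',p)
f=240/np.tan(np.radians(c['vertical_fov']/2));print(c)
def pj(P):
    q=(c['world_to_cam']@np.append(P,1))[:3];r=np.hypot(*q[:2]);t=np.arctan2(r,q[2]);return c['cx']+f*t*q[0]/r,c['cy']+f*t*q[1]/r
im=cv2.imread('pics/w1.png')
a=np.radians(86.5);e=np.array([np.cos(a),np.sin(a)]);nn=np.array([np.sin(a),-np.cos(a)])
for i in(-60,0,60):
  for j in(-10,10):
    u,v=pj(np.append(np.array([446.9,-119.5])+i*e+j*nn,100));cv2.circle(im,(int(u),int(v)),2,(0,255,0),-1)
cv2.imwrite('pics/w1.png',im)
E
```

```text
clock: 2.1
eef_pos: [447.8, -118.5, 316.4]
tcp_rot: [3.14, -0.002, -0.062]
contact_force: [0.4, 0.2, -0.0]
opening: 0.998
[ 447.78278409 -118.54264119  316.35945225] [ 3.13999575e+00 -2.04388839e-03 -6.16280027e-02] [-2.61610397e-01  2.17087414e-01  2.05349484e+00 -1.51811267e-03
  8.68690586e-01 -1.99001668e-01] 173.4
{'vertical_fov': 65.70646984690485, 'cx': 322.9720753609788, 'cy': 240.47285779768356, 'world_to_cam': array([[ 9.98109751e-01, -6.14505169e-02,  8.70598204e-04,
        -4.54218312e+02],
       [-5.84746105e-02, -9.45223826e-01,  3.21142707e-01,
        -1.00453553e+02],
       [-1.89114752e-02, -3.20586576e-01, -9.47030413e-01,
         2.67373380e+02],
       [ 0.00000000e+00,  0.00000000e+00,  0.00000000e+00,
         1.00000000e+00]])}
```

View pics/w1.png

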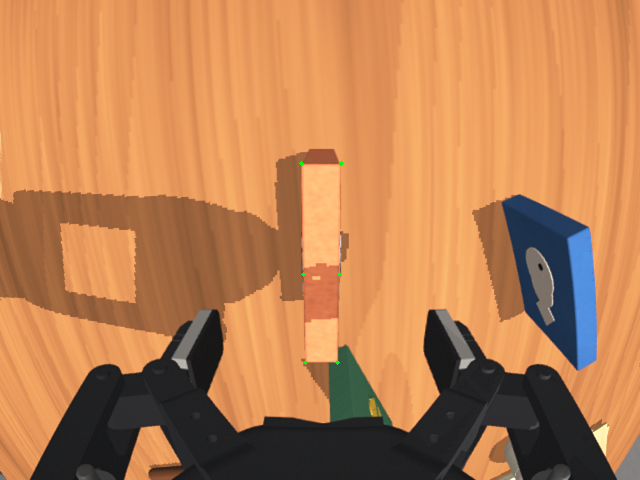

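View pics/s1.png

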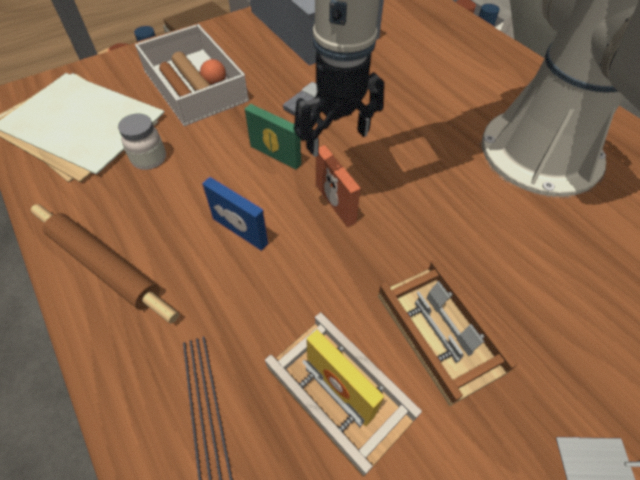

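The predicted panel corners (301–341,163 to 305–337,362) land on the owl's top edge in the wrist view, so I'll descend and grasp.

```bash
python3 -m creep '100 -0.1 0.1 3 0; 100 -0.1 0.1 6 0; 100 -0.1 0.1 8 0; 100 -0.1 0.1 8.1 0; 100 -0.1 0.1 8.1 0; 60 -0.1 0.1 8.1 0; 40 -0.1 0.1 8.1 0; 20 -0.1 0.1 8.1 0; 0 -0.1 0.1 8.1 0; 0 -0.1 0.1 8.1 0; 0 -0.1 0.1 8.1 0; 0 -0.1 0.1 8.1 0; 0 -0.1 0.1 8.1 0; 0 -0.1 0.1 8.1 0; 0 -0.1 0.1 8.1 0' 100
```

```text
clock: 3.7
eef_pos: [447.1, -119.8, 235.8]
tcp_rot: [3.14, -0.003, -0.062]
contact_force: [-1.1, 0.6, 6.9]
opening: 0.223
```

```bash
python3 -m creep '0 0 0 -1 0; 0 0 0 -4 0; 0 0 0 -8 0; 0 0 0 -12 0; 0 0 0 -13 0; 0 0 0 -13 0; 0 0 0 -13 0; 0 0 0 -13 0'
python3 - <<'E'
from h import *
s=sense();print(s['eef_pos'],s['tcp_rot'],s['qpos'],s['opening'])
p,d=grab_frame('scene');cv2.imwrite('pics/s2.png',p)
p,d=grab_frame('wrist');cv2.imwrite('pics/w2.png',p)
E
```

```text
clock: 4.5
eef_pos: [446.0, -119.4, 364.2]
tcp_rot: [3.14, 0.0, -0.062]
contact_force: [-0.3, 0.5, -1.9]
opening: 0.221
[ 446.03267317 -119.40248175  364.18553629] [ 3.14041058e+00  7.01711258e-05 -6.18217940e-02] [-2.64384767e-01  1.45964637e-01  2.01206954e+00 -1.40804152e-03
  9.83389856e-01 -2.01782770e-01] 0.22104665149133795
```

View pics/s2.png

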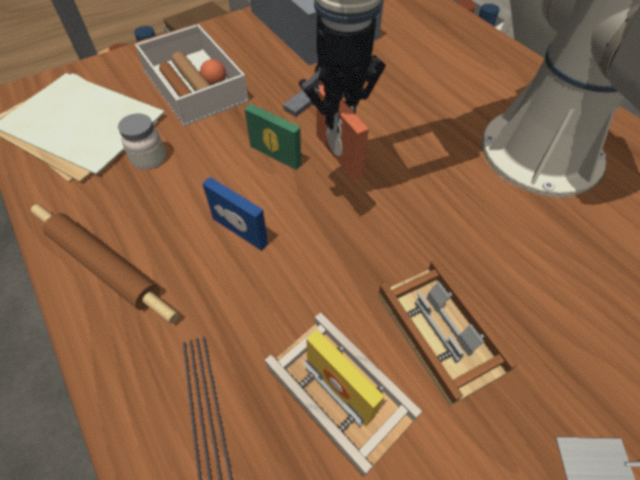

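View pics/w2.png

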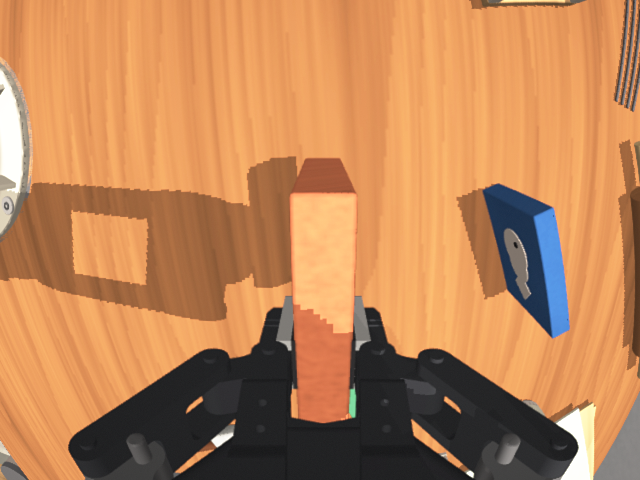

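```bash
python3 -m creep '0 0 -1.5 0 0; 0 -0.1 -4.5 0 0; 0 -0.2 -8 0 1; 0 -0.3 -12 0 2; 0 -0.4 -16 0 2.9; 0 -0.5 -20 0 2.9; 0 -0.6 -24 0 2.9; 0 -0.7 -27.5 0 2.9; 0 -0.77 -30 0 2.9; 0 -0.77 -30.7 0 2.9; 0 -0.77 -30.75 0 2.9; 0 -0.77 -30.75 0 2.9; 0 -0.77 -30.75 0 2.9; 0 -0.77 -30.75 3 2.9; 0 -0.77 -30.75 3 2.9; 0 -0.77 -30.75 3 2.9'
python3 - <<'E'
from h import *
s=sense();print(s['eef_pos'],s['tcp_rot'],s['opening'])
for n in('scene','top'):
    p,d=grab_frame(n);W=cloud(n,d);cv2.imwrite(f'pics/{n}3.png',p)
    hsv=cv2.cvtColor(p,cv2.COLOR_BGR2HSV)
    near=(abs(W[...,0]-457)<60)&(abs(W[...,1]-188)<90)
    org=(hsv[...,0]<12)&(hsv[...,1]>150)
    m=near&org&(W[...,2]>100)&(W[...,2]<205)
    print(n,m.sum(),np.nanmin(W[m][:,2]),np.nanmax(W[m][:,2]),rect(W[m][:,:2]))
c=camera_info('wrist');p,d=grab_frame('wrist')
f=240/np.tan(np.radians(c['vertical_fov']/2))
def pj(P):
    q=(c['world_to_cam']@np.append(P,1))[:3];r=np.hypot(*q[:2]);t=np.arctan2(r,q[2]);return c['cx']+f*t*q[0]/r,c['cy']+f*t*q[1]/r
a=np.radians(83.6);e=np.array([np.cos(a),np.sin(a)]);nn=np.array([np.sin(a),-np.cos(a)])
for j in(-55,-17,0,17,55):
    u,v=pj(np.append(np.array([457.3,188])+75*e+j*nn,40));cv2.circle(p,(int(u),int(v)),2,(0,255,0),-1)
cv2.imwrite('pics/w3.png',p)
E
```

```text
clock: 6.2
eef_pos: [457.4, 187.1, 333.9]
tcp_rot: [3.139, 0.001, -0.113]
contact_force: [-0.1, 0.9, -1.4]
opening: 0.221
[457.44215614 187.11290553 333.94221467] [ 3.13945994e+00  1.29698558e-03 -1.13418076e-01] 0.22067811189109585
scene 2474 100.25267862996031 204.693005403057 (array([458.8, 187.9]), array([120.4,  22.4]), 84.2)
top 267 131.75174198602144 203.41460426061758 (array([452.1, 147.3]), array([39.8, 18.8]), 85.7)
```

View pics/scene3.png

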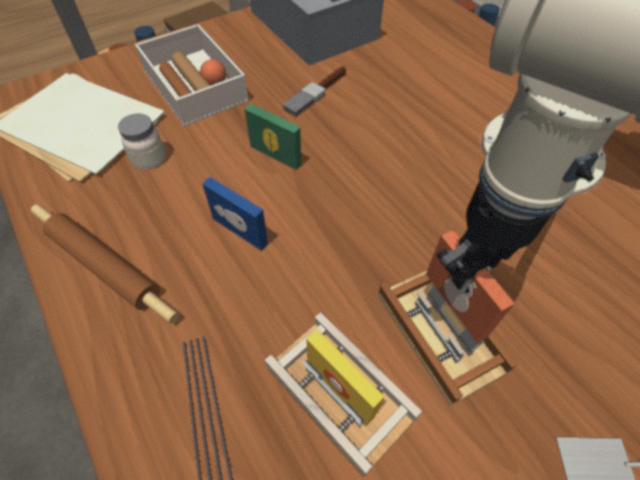

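View pics/w3.png

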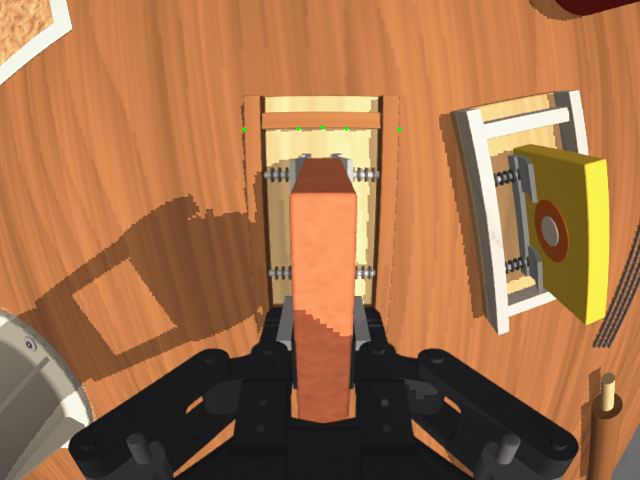

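Panel is centred on the clips: the flares in the wrist view, at (303,160) and (345,160), sit evenly either side of its lower edge. Pressing down slowly.

```bash
python3 -m creep '0 0 0 1 0; 0 0 0 2 0; 0 0 0 3 0; 0 0 0 3.5 0; 0 0 0 4 0; 0 0 0 4.5 0; 0 0 0 5 0; 0 0 0 5.5 0; 0 0 0 6 0; 0 0 0 6 0' 120
```

```text
clock: 7.35
eef_pos: [457.8, 187.8, 274.5]
tcp_rot: [3.141, -0.001, -0.113]
contact_force: [-0.7, 2.7, -5.6]
opening: 0.221
```

```bash
python3 -m creep '0 0 0 0.5 0; 0 0 0 0.9 0; 0 0 0 1.3 0; 0 0 0 1.7 0; 0 0 0 2.0 0; 0 0 0 2.2 0; 0 0 0 2.4 0; 0 0 0 2.4 0; 0 0 0 2.4 0' 120
python3 - <<'E'
from h import *
s=sense();print(s['eef_pos'],s['contact_force'])
for n in('scene','top'):
    p,d=grab_frame(n);W=cloud(n,d);cv2.imwrite(f'pics/{n}4.png',p)
    hsv=cv2.cvtColor(p,cv2.COLOR_BGR2HSV)
    near=(abs(W[...,0]-457)<45)&(abs(W[...,1]-188)<80)
    org=(hsv[...,0]<12)&(hsv[...,1]>150)
    m=near&org&(W[...,2]>70)&(W[...,2]<205)
    z=W[m][:,2];t=m&(W[...,2]>np.percentile(z,99)-8)
    print(n,m.sum(),np.percentile(z,[50,90,95,99]),rect(W[t][:,:2]))
E
```

```text
clock: 8.25
eef_pos: [457.9, 187.8, 250.8]
tcp_rot: [3.141, -0.001, -0.113]
contact_force: [-2.7, 0.6, 9.5]
opening: 0.22
[457.89875603 187.84089834 250.83561358] [-2.6707737   0.57687319  9.52734007]
scene 1272 [112.95451385 115.00416225 115.50381163 116.20169029] (array([474.3, 187.4]), array([119.8,  51.2]), 84.0)
top 202 [114.29630074 117.01803647 117.74237434 118.66630585] (array([452.2, 146. ]), array([36.4, 18.5]), 87.0)
```

View pics/scene4.png

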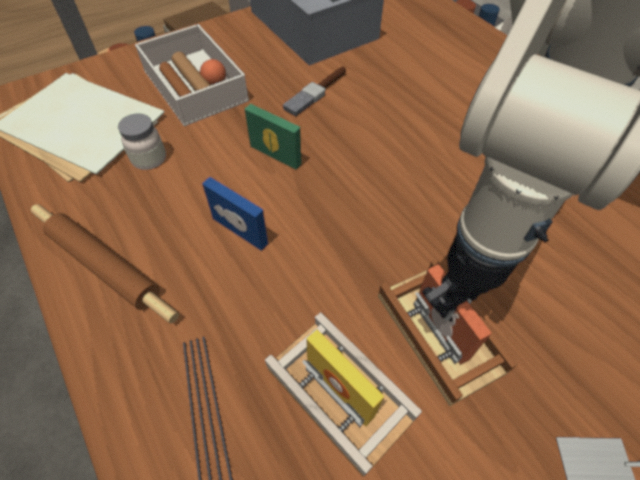

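```bash
python3 -m creep '0 0 0 0.1 0; 0 0 0 0.2 0; 0 0 0 0.2 0' 120
```

```text
clock: 8.65
eef_pos: [458.0, 187.8, 250.8]
tcp_rot: [3.141, -0.001, -0.113]
contact_force: [-10.4, -3.1, 33.4]
opening: 0.22
```

The force rises to 33 N with no further descent, so the panel is on the floor. Releasing it and backing off.

```bash
python3 -m creep '0 0 0 0 0; 15 0 0 0 0; 30 0 0 0 0; 45 0 0 0 0; 60 0 0 0 0; 60 0 0 0 0; 60 0 0 0 0; 60 0 0 0 0; 60 0 0 -0.5 0; 60 0 0 -2 0; 60 0 0 -5 0; 60 0 0 -9 0; 60 0 0 -13 0; 60 0 0 -16 0; 60 0 0 -18 0; 60 0 0 -18 0'
python3 -m creep '60 0 3 0 0; 60 0 8 0 0; 60 0 13 0 0; 60 0 18 0 0; 60 0 23 0 0; 60 0 25 0 0; 60 0 25 0 0; 60 0 25 0 0'
python3 - <<'E'
from h import *
for n in('scene','top'):
    p,d=grab_frame(n);W=cloud(n,d);cv2.imwrite(f'pics/{n}5.png',p)
    near=(abs(W[...,0]-457)<30)&(abs(W[...,1]-188)<75)&(W[...,2]>80)&(W[...,2]<150)
    z=W[near][:,2];t=near&(W[...,2]>108)
    print(n,near.sum(),np.percentile(z,[50,90,99]),np.median(W[t][:,2]),rect(W[t][:,:2]))
    for k,c in dict(fish=(629,-161),leaf=(477,-294)).items():
        m=(np.hypot(W[...,0]-c[0],W[...,1]-c[1])<80)&(W[...,2]>93)&(W[...,2]<108);print(k,rect(W[m][:,:2]) if m.sum()>5 else None)
E
```

```text
clock: 10.25
eef_pos: [458.4, 188.2, 434.2]
tcp_rot: [-3.139, -0.006, -0.113]
contact_force: [0.8, 0.3, 1.0]
opening: 0.602
clock: 11.05
eef_pos: [430.0, -60.3, 433.0]
tcp_rot: [-3.139, -0.005, -0.115]
contact_force: [-0.4, 0.6, -0.1]
opening: 0.6
scene 2162 [112.70940191 114.99632621 116.24707858] 114.01931157968238 (array([458.1, 188.8]), array([120.5,  21.4]), 83.4)
fish (array([ 630.1, -159.8]), array([ 21.5, 120. ]), 110.1)
leaf (array([ 477.9, -293.1]), array([ 22.5, 122.4]), 112.1)
top 799 [114.22028495 117.10477865 119.6399649 ] 114.39110589615711 (array([457. , 187.4]), array([119.7,  20. ]), 83.5)
fish (array([ 628.9, -161.6]), array([ 21., 120.]), 110.3)
leaf (array([ 476.4, -295. ]), array([ 20.1, 120.8]), 112.7)
```

View pics/scene5.png

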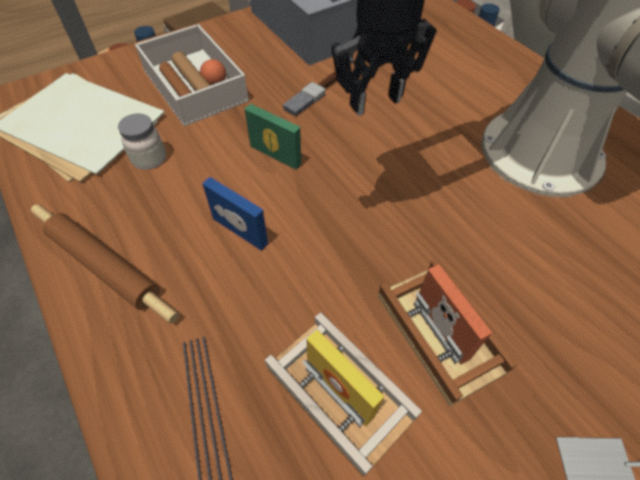

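View pics/top5.png

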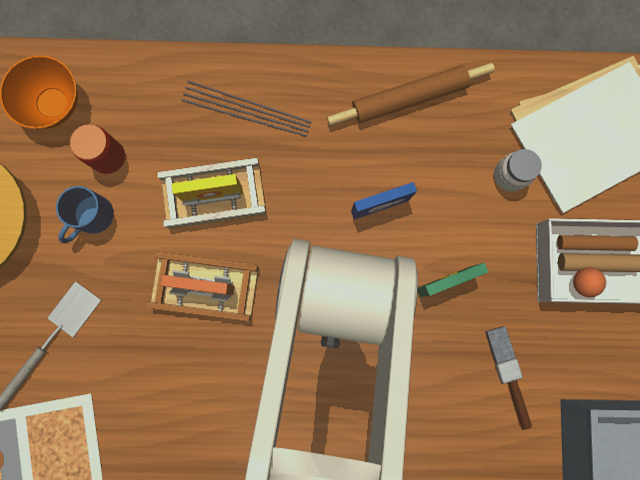

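The owl panel stands upright in the brown rack, at (452,315) in the scene view and (197,284) in the top view. Its upper edge is at about 114.4 mm, where a fully seated panel would be at 115. The fish and leaf panels have not moved, and the arm is clear.

```bash
python3 -c "
from rig import *
print(abs(sense()['qvel']).max()); print(sign_off())"
```

```text
0.010512765415028257
the job is handed in; nothing more can be done
None
```

I pressed the owl panel down between the empty rack's spring clips until it was home on the slot floor, let go, and handed the job in at about 11 s of the 38 s allowed. No verdict came back.

- **Seating:** At the end of the push the force rose to 33 N with no further descent. After release, the panel's top edge measured about 114.0–114.4 mm, where fully home is 115 mm.
- **Position:** The panel's centre is within about 1 mm of the slot centre. It runs along the slot to within 0.2° and looks upright in the pictures.
- **Other panels:** Fish and leaf measured within 0.5 mm of where they started.
- **Robot:** The gripper is open and clear, with about zero contact force.

No check failed. The scene and top cameras differ by 1–2 mm, which is within the stated calibration error.

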